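# Shut the welding consumables chest

## Task

Before welding starts, close up the grey consumables chest so that no sparks get in: with the lid still up, push both open drawers fully home from the front, then tip the lid fully shut by pushing on its outer side. Use only the fingertips or the outside of the fingers: do not grip anything or touch the insides of the drawers or lid, and leave everything else on the bench where it stands.

Things in the scene. Friction and masses are not known exactly. Their poses are not given: they have to be found in the camera images.
- chest: Grey sheet-steel consumables chest fixed to the bench, 150 deep (x) x 272 wide (y) x 85 mm high, origin at the centre of its underside. Its x axis points from the drawer fronts to the back, where the lid is hinged; y to its left; z up. The fronts face -x (the robot), turned by up to 0.35 rad either way. The inner top tray is open while the lid is up.
- drawer_left (a joint): How far the left (chest +y) drawer stands out, m: 0 = fully home, at most 0.075. It slides along the chest's -x as it opens; about 2 N friction, it stays where it is left and stops firmly at 0.
- drawer_right (a joint): The same for the right (chest -y) drawer.
- lid (a joint): Angle of the lid, rad: 0 = shut (level on the chest), about 1.57 = upright, at most 1.7. The hinge is stiff (0.35 N m friction): the lid stays where it is left and must be pushed all the way down.
- drawer_left_face (a point): Centre of the outer face of the left drawer's front, a flat steel panel without handle (a dark finger slot is flush with it), 130 wide x 64 mm high (8 to 72 mm above the bench), 8 mm thick. Its inner side and the open drawer box behind it (35 mm walls), called drawer_left_c1 to _c5 in the rules, are not to be touched. The face looks along the chest's -x; when home it lies 83 mm in front of the chest's origin, 67 mm to its left. Axes as the chest's.
- drawer_right_face (a point): The same for the right drawer (its inside: drawer_right_c1 to _c5), 67 mm to the right of the chest's origin.
- lid_hinge (a point): Middle of the lid's hinge axis, which runs along the chest's y, 75 mm behind the chest's origin and 85 mm above the bench. The lid is a plain steel panel 276 wide, 165 mm from hinge to free edge, its outer face 5 mm off the hinge axis; its dark inner lining (lid_c2 in the rules) is not to be touched; a lip along its free edge reaches 25 mm below the panel and overlaps the tops of the drawer fronts when shut.
- lid_outer (a point): Point on the lid's outer face, in the middle of its width, 120 mm from the hinge. Its x axis points from free edge to hinge, its z axis out of the outer face (up when shut, to the back of the bench when upright).
- spray_can: Bystander: grey spray can, 56 mm across, 170 mm tall, upright beside the chest's right end; origin at the centre of its foot
- rod_jar: Bystander: clear open jar, 72 mm across, 110 mm tall, with wire rods sticking out to about 170 mm, beside the chest's left end; origin at the centre of its foot
- gas_cup: Bystander: small reddish ceramic torch cup, 22 mm across, 34 mm tall, standing in front of the chest between the paths of the two drawers; origin at the centre of its foot
- hammer: Bystander: hammer lying on the left of the bench; origin under its middle
- locking_pliers: Bystander: steel locking pliers, about 200 mm long, 16 mm high, lying on the right; origin under their middle
- bracket: Bystander: bent steel bracket, 90 x 70 mm, with an upright leg 54 mm high, on the right; origin under its foot plate
- rod_carton: Bystander: cardboard carton, 70 x 150 x 50 mm, on the left; origin at the centre of its underside

How it is judged:
By the outcome, as a careful person would: the job done as asked, in the order asked, and still so for the second after the job is handed in, with the robot touching nothing.
It also fails if it takes over 61 s, if anything falls off the work surface, if the arm or the gripper's body presses on something with over 40 N, if the wrist force passes 120 N, or if a joint passes its speed limit or range.

## Robot

A 6-joint arm with a two-finger parallel gripper is mounted at the origin on the work surface. World frame = base frame: x ahead of the robot, y to its left, z up, the work surface at z = 0. Lengths are in mm, angles in rad, forces in N, time in s.
With the tool pointing down it reaches from about 350 to 975 mm from the base axis. Payload 7.1 kg.
Tool frame: the origin (TCP) lies between the finger pads; the fingertips stand 8 mm ahead of it and the grasp point (between the pads) lies 11 mm behind it; z points along the fingers, y is the direction in which the jaws open and shut (so a half turn about z gives the same grasp; the last joint's range is limited). The gripper opens to 88 mm and grips with 3 to 60 N. Pads are 20 mm wide; open, the fingers measure 115 mm over their backs; the gripper's body (75 mm by 178 mm) begins 61 mm behind the grasp point.
Start: joints at [-1.291, 0.423, 1.63, -0, 1.089, -0.019], TCP at [184.001, -597.284, 230.675] pointing down, gripper open.
Joint ranges: [-3, 3], [-0.9, 2.11], [0.09, 2.58], [-1.31, 4.45], [0.11, 2.69], [-2.54, 2.54]. Speed limits (rad/s): [2.39, 2.39, 3.01, 3.14, 3.14, 3.14].

## Interface

Orientations are given as [roll, pitch, yaw] about the fixed x, y, z axes, in that order (R = Rz(yaw) Ry(pitch) Rx(roll)).
In Python, from workcell import manip gives the robot as it stands. The module is installed in compiled form; this text tells all that it offers.
- The arm moves only by the tool servo_tool, never from a script. Its argument "plan" is a list of rows, each a list of 3 entries, a list of its own where there are three numbers: the shift along the tool's x, y, z in units of 30 mm (1.0 is 30 mm), then the turn, a rotation vector about the tool's x, y, z in units of 5 degrees (1.0 is 5 degrees), then the gripper command: -1 is fully open, 1 is shut, values between are in proportion. In form: [[[x, y, z], [wx, wy, wz], jaw], ...]. A call has 1 to 12 rows; each row shifts and turns the commanded pose from where the row before left it, along the tool's axes as they then stand; what a row does not reach is not made up. A row lasts 1/10 s, in which the tool goes at most 50 mm and 8.59 degrees, less where a joint would pass 70% of its speed; a pose out of reach is approached as far as the arm can. A call is refused whole if a number of a shift passes 1 or a number of a turn 1, either way. A call with a gripper value outside its range is refused whole. The fingers move at their own pace and stop on an object; the grip force is fixed at half the most. Time passes only in rows, so rows that do not move let the fingers close. It gives the time, the measured TCP pose, the force and the opening at its end, in the units of the state.
- manip.observe(): the state, without advancing time (a new reading comes with each control period).
- manip.capture(name): name is "side" or "top" or "wrist"; returns (picture, depth): 480x640x3 uint8, blue, green, red; 480x640 float32, mm along the optical axis (not along the pixel's ray), 0 where there is no reading.
- manip.camera_params(name): a dict with "fovy" (degrees; the focal length in pixels is half the picture's height over the tangent of half this angle, whatever the lens; pixels are square), "cx", "cy" (the principal point, pixels), "dist_coeffs" ([k1, k2, p1, p2, k3] as OpenCV has them; the pictures are not rectified), "R" (3x3) and "t" (3): a world point X has camera coordinates R X + t; the wrist camera has in their place "hand_eye" (4x4, takes a point from camera to tool coordinates, whose origin is the TCP and whose axes are the flange's). Camera axes: x right, y down, z forward; pixel columns grow to the right and rows downward; lengths in mm; the calibration is good to about 2 mm. A picture is of the moment at which its call begins: read the wrist's pose just before it. camera_params takes no time and is no camera call.
- manip.job_done(): hands the job in, once; it reports no verdict.
The state is a dict: "time": time; "q": joint angles; "joint_vel": joint speeds; "tau": joint torques, N m; "position": TCP position; "tcp_rot": TCP orientation; "force": force on the tool from outside, world axes, zero at the start; "ft_torque": the same for the moment, N m; "opening": finger opening in mm.
Only numpy, scipy, OpenCV 4.12 (cv2) and the standard library are available. Lean on these libraries where they do the work, as an engineer would, in place of code of your own. Each camera call takes 0.05 s, during which the arm holds its last target. There are 200 camera calls.

## Working session

There is one attempt and no reset: what is moved stays moved. The work goes in short steps, Python scripts to look and compute and a tool call to move; the robot and the scene stay as the last step left them, time stands still between calls to the robot, and variables do not carry over. Pictures are saved under pics/ and viewed, about 8 in all and at most 12, crops included, and the job is handed in when it is done.

Besides the shell and the picture viewer there is one more tool, called after "Request:" as name(argument=value, ...), one argument or row to a line, values as JSON. servo_tool: Moves the arm, as the interface text tells. Its arguments: {"type":"object","properties":{"plan":{"type":"array","items":{"type":"array"}}},"required":["plan"]}

```bash
mkdir -p pics
cat > h.py <<'E'
import numpy as np, cv2
from workcell import manip
def cam(name):
    p=manip.camera_params(name); f=240/np.tan(np.radians(p["fovy"])/2)
    K=np.array([[f,0,p["cx"]],[0,f,p["cy"]],[0,0,1]]); return p,K,np.array(p["dist_coeffs"],float)
def world(name,depth):
    p,K,D=cam(name); v,u=np.mgrid[0:480,0:640]
    n=cv2.undistortPoints(np.stack([u,v],-1).reshape(-1,1,2).astype(np.float32),K,D).reshape(480,640,2)
    X=np.dstack([n*depth[...,None],depth]).reshape(-1,3)
    R=np.array(p["R"]);t=np.array(p["t"]).ravel()
    W=((X-t)@R).reshape(480,640,3); W[depth<=0]=np.nan; return W
E
python3 - <<'E'
from h import *
s=manip.observe();print(s)
for n in("top","side"):
    im,d=manip.capture(n); cv2.imwrite(f"pics/{n}0.png",im); np.save(f"{n}0.npy",world(n,d))
    print(n,{k:np.round(v,3).tolist() for k,v in manip.camera_params(n).items()})
E
```

```text
{'time': 0.0, 'q': array([-1.29099263e+00,  4.23797978e-01,  1.63066897e+00, -1.15446570e-05,
        1.08858980e+00, -1.89708604e-02]), 'joint_vel': array([ 0.00131574, -0.00029387,  0.00073692,  0.00119483, -0.00077804,
       -0.00102697]), 'tau': array([-7.81182134e-04, -5.44610167e+01, -2.73664784e+01,  6.44418737e-02,
        2.28663313e-02, -8.43858470e-05]), 'position': array([ 183.86143133, -596.79140381,  229.93670897]), 'tcp_rot': array([-3.14012863e+00, -1.75547973e-05,  2.98779909e-01]), 'force': array([-0.02258902, -0.5537385 , -0.81105776]), 'ft_torque': array([-0.00995604,  0.05626242, -0.03207602]), 'opening': 87.99505357245286}
top {'fovy': 43.82, 'cx': 315.384, 'cy': 240.465, 'dist_coeffs': [-0.098, 0.0, 0.0, 0.0, 0.0], 'R': [[-0.005, -1.0, -0.019], [-0.984, 0.008, -0.177], [0.177, 0.018, -0.984]], 't': [38.266, 546.815, 1879.882]}
side {'fovy': 42.381, 'cx': 309.947, 'cy': 238.533, 'dist_coeffs': [-0.014, 0.0, 0.0, 0.0, 0.0], 'R': [[-0.753, -0.658, 0.007], [-0.448, 0.504, -0.738], [0.483, -0.559, -0.674]], 't': [404.426, 318.561, 1311.157]}
```

View pics/top0.png

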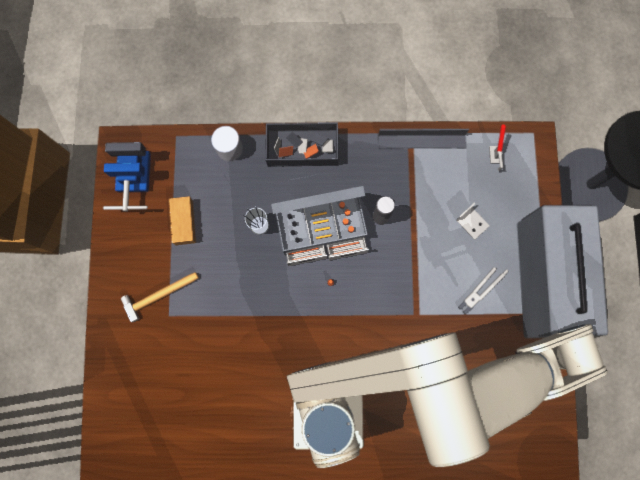

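View pics/side0.png

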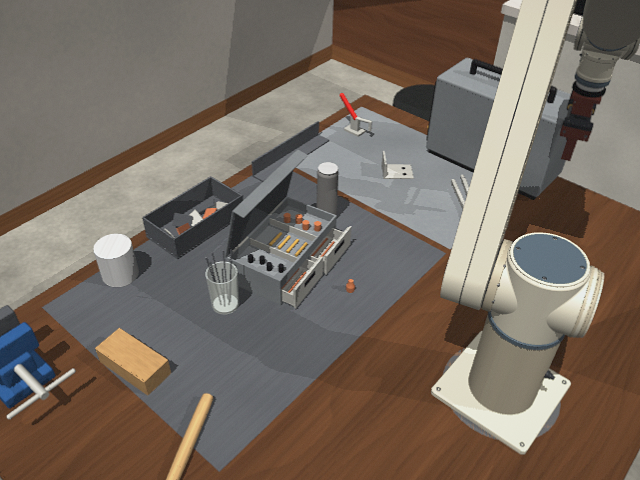

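The top view shows the chest near (322,225) with its lid up along (272,205)-(366,190), both drawers open, and the cup at (331,282). The can is at (386,205) and the jar at (257,220). Next I'll measure them from the clouds.

Run:
```python
from h import *
T=np.load("top0.npy");S=np.load("side0.npy");im=cv2.imread("pics/top0.png");si=cv2.imread("pics/side0.png")
cv2.imwrite("pics/crop.png",np.vstack([cv2.resize(im[170:300,240:410],None,fx=3.2,fy=3.2,interpolation=2)[:,:540][:300*2], ])) 
a=cv2.resize(im[180:295,235:405],(591,400),interpolation=2)
cv2.imwrite("pics/cropA.png",a)
P=np.vstack([T.reshape(-1,3),S.reshape(-1,3)]); 
# BEV height map of region
x0,y0=430,-260
ok=np.isfinite(P).all(1)&(P[:,0]>400)&(P[:,0]<850)&(abs(P[:,1])<300)&(P[:,2]>15)&(P[:,2]<320)
Q=P[ok];print(len(Q))
B=np.zeros((450,600),np.float32)
np.maximum.at(B,((850-Q[:,0]).astype(int).clip(0,449),(300-Q[:,1]).astype(int).clip(0,599)),Q[:,2])
B=cv2.dilate(B,np.ones((3,3)))
c=cv2.applyColorMap((B).clip(0,255).astype(np.uint8),cv2.COLORMAP_JET)
for k in range(0,600,50):
    cv2.putText(c,str(300-k),(k,445),0,.35,(255,255,255)); cv2.line(c,(k,0),(k,4),(255,255,255))
    if k<450: cv2.putText(c,str(850-k),(0,k+4),0,.35,(255,255,255))
cv2.imwrite("pics/bev.png",c)
for n,W,(u,v) in [("cup",T,(331,282)),("can",T,(386,205)),("mat",T,(220,270)),("lidL",T,(273,203)),("lidR",T,(364,190)),("canS",S,(328,168))]:
    print(n,np.round(np.nanmedian(W[v-1:v+2,u-1:u+2].reshape(-1,3),0)))
```

```text
20787
cup [413. -15.  34.]
can [ 634. -184.  167.]
mat [459. 351.   3.]
lidL [684. 174.   3.]
lidR [ 725. -129.    5.]
canS [ 636. -182.  170.]
```

View pics/bev.png

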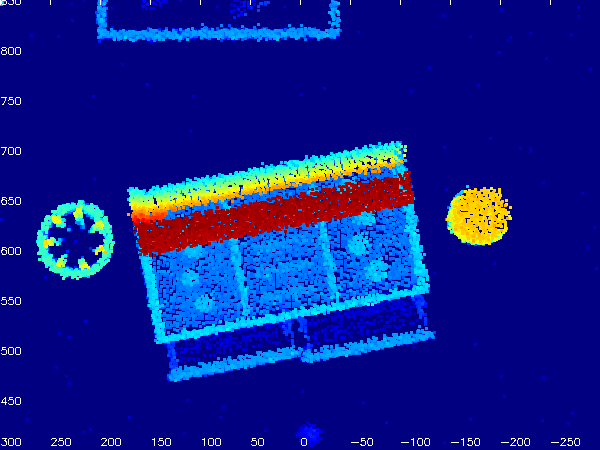

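View pics/cropA.png

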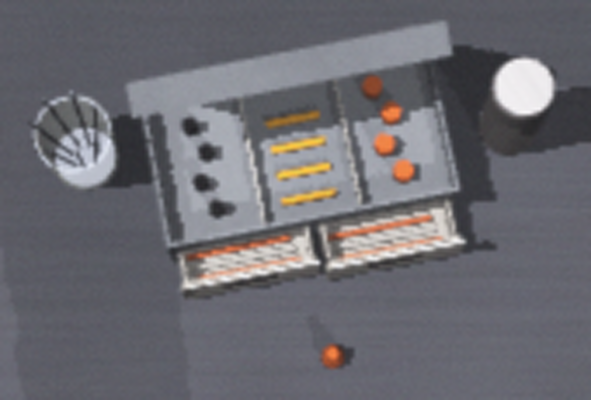

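Run:
```python
from h import *
T=np.load("top0.npy").reshape(-1,3);S=np.load("side0.npy").reshape(-1,3);P=np.vstack([T,S])
P=P[np.isfinite(P).all(1)]
b=lambda x0,x1,y0,y1,z0,z1:P[(P[:,0]>x0)&(P[:,0]<x1)&(P[:,1]>y0)&(P[:,1]<y1)&(P[:,2]>z0)&(P[:,2]<z1)]
r=b(480,600,-140,175,78,92); rc=cv2.minAreaRect(r[:,:2].astype(np.float32)); 
# front rim: points per-y min x
ys=np.arange(-110,150,10); fx=[np.percentile(r[abs(r[:,1]-y)<5,0],15) for y in ys]
k,c=np.polyfit(ys,fx,1); yaw=-np.arctan(k); print("front rim slope yaw",yaw,"x at y=0",c)
R=np.array([[np.cos(yaw),-np.sin(yaw)],[np.sin(yaw),np.cos(yaw)]])
L=lambda q:np.c_[(q[:,:2])@R,q[:,2]]   # chest-aligned coords
l=L(r); q=l[l[:,0]<np.median(l[:,0])+200]
print("rim local x pct",np.percentile(l[:,0],[1,5,20,50]),"y",np.percentile(l[:,1],[0.5,2,98,99.5]))
A=L(b(440,760,-160,200,95,300)); 
for z in range(95,260,12):
    m=A[abs(A[:,2]-z)<6]
    m=m[(m[:,0]>np.percentile(l[:,0],5)+20)]
    if len(m)>5: print(z,len(m),"x",np.percentile(m[:,0],[2,25,50,75,98]).round(),"y",np.percentile(m[:,1],[1,99]).round())
d=L(b(440,580,-140,160,60,77)); x1=np.percentile(l[:,0],3)
d=d[d[:,0]<x1-6]; ym=np.mean(np.percentile(l[:,1],[1,99])); print("ymid",ym)
for n,m in(("L",d[d[:,1]>ym+8]),("R",d[d[:,1]<ym-8])): print(n,len(m),"x",np.percentile(m[:,0],[2,10,50,90]).round(1),"y",np.percentile(m[:,1],[1,99]).round(1),"z",np.percentile(m[:,2],98))
cu=b(390,440,-40,15,15,45); print("cup",L(cu).mean(0),cu.mean(0))
```

```text
front rim slope yaw 0.18503585457521518 x at y=0 535.2706538354433
rim local x pct [487.10084957 524.90262263 527.04619602 531.36760045] y [-230.34122045 -227.92654123   45.80097478   46.58693657]
95 112 x [582. 637. 674. 675. 678.] y [-272.   80.]
107 272 x [582. 630. 671. 673. 676.] y [-272.   87.]
119 216 x [580. 667. 669. 670. 673.] y [-272.   79.]
131 206 x [581. 665. 667. 668. 670.] y [-273.   47.]
143 227 x [577. 662. 664. 665. 667.] y [-271.   81.]
155 228 x [581. 659. 661. 662. 665.] y [-273.   82.]
167 233 x [582. 656. 658. 659. 662.] y [-276.   84.]
179 188 x [603. 655. 656. 657. 659.] y [-273.   47.]
191 58 x [650. 652. 653. 654. 657.] y [-208.   48.]
203 35 x [648. 649. 651. 652. 654.] y [10. 47.]
215 28 x [645. 647. 648. 649. 652.] y [18. 48.]
227 29 x [616. 629. 644. 646. 649.] y [-190.   48.]
239 1186 x [614. 619. 625. 632. 643.] y [-230.   44.]
251 869 x [616. 628. 635. 639. 645.] y [-227.   43.]
ymid -91.28013212130679
L 313 x [485.  486.5 489.2 494.2] y [-81.1  38.9] z 76.0771693195066
R 289 x [478.3 479.6 482.4 487.7] y [-223.4  -99.8] z 75.96833204085614
cup [406.3405675  -84.55368965  25.95548267] [414.9605317   -8.35106963  25.95548267]
```

Request:
servo_tool(
  plan=[
    [[0,0,0],[0,0,0.65],1],
    [[0,0,0],[0,0,0.65],1],
    [[0.6,-0.77,0],[0,0,0],1],
    [[0.6,-0.77,0],[0,0,0],1],
    [[0.6,-0.77,0],[0,0,0],1],
    [[0.6,-0.77,0],[0,0,0],1],
    [[0.6,-0.77,0],[0,0,0],1],
    [[0.6,-0.77,0],[0,0,0],1],
    [[0.6,-0.77,0],[0,0,0],1],
    [[0.6,-0.77,0],[0,0,0],1],
    [[0.6,-0.77,0],[0,0,0],1],
    [[0.6,-0.77,0],[0,0,0],1],
  ],
)

```text
time: 1.3
position: [318.6, -335.8, 230.5]
tcp_rot: [-3.141, 0.0, 0.185]
force: [0.7, -0.0, -0.1]
opening: 0.5
```

Request:
servo_tool(
  plan=[
    [[0.6,-0.77,0],[0,0,0],1],
    [[0.6,-0.77,0],[0,0,0],1],
    [[0.6,-0.77,0],[0,0,0],1],
    [[0.6,-0.77,0],[0,0,0],1],
    [[0.6,-0.77,0],[0,0,0],1],
    [[0.6,-0.77,0],[0,0,0],1],
    [[0.6,-0.77,0],[0,0,0],1],
    [[0.6,-0.77,0],[0,0,0],1],
    [[0.6,-0.77,0],[0,0,0],1],
    [[0.6,-0.77,0],[0,0,0],1],
    [[0,0,0],[0,0,0],1],
  ],
)

```text
time: 2.4
position: [453.7, -74.7, 230.6]
tcp_rot: [-3.141, -0.0, 0.188]
force: [-0.4, 0.0, -0.3]
opening: 0.9
```

```bash
cat >> h.py <<'E'
def loc(yaw=0.185):
    s=manip.observe(); p=s["position"]; c,n=np.cos(yaw),np.sin(yaw)
    print("t",round(s["time"],2),"local",np.round([c*p[0]+n*p[1],-n*p[0]+c*p[1],p[2]],1),"rot",np.round(s["tcp_rot"],3),"F",np.round(s["force"],1),"q",np.round(s["q"],2),"op",s["opening"])
E
python3 -c "
from h import *
loc()"
```

```text
t 2.4 local [ 432.2 -156.9  230.6] rot [-3.141 -0.     0.188] F [-0.4  0.  -0.3] q [-0.19  0.18  1.98  0.    0.98  1.19] op 0.9043794066728982
```

Request:
servo_tool(
  plan=[
    [[0,0,0.8],[0,0,0],1],
    [[0,0,0.8],[0,0,0],1],
    [[0,0,0.8],[0,0,0],1],
    [[0,0,0.8],[0,0,0],1],
    [[0,0,0.8],[0,0,0],1],
    [[0,0,0.8],[0,0,0],1],
    [[0,0,0.8],[0,0,0],1],
    [[0,0,0.8],[0,0,0],1],
    [[0,0,0],[0,0,0],1],
    [[0.3,0,0],[0,0,0],1],
    [[0.3,0,0],[0,0,0],1],
    [[0,0,0],[0,0,0],1],
  ],
)

```text
time: 3.6
position: [473.4, -73.8, 40.1]
tcp_rot: [3.14, -0.004, 0.186]
force: [-0.3, -0.2, 0.0]
opening: 0.6
```

```bash
python3 -c "
from h import *
loc()
im,d=manip.capture('side'); np.save('side1.npy',world('side',d))
cv2.imwrite('pics/s1.png',cv2.resize(im[120:340,180:480],(750,550),interpolation=2))"
```

```text
t 3.6 local [ 451.7 -159.6   40.1] rot [ 3.14  -0.004  0.186] F [-0.3 -0.2  0. ] q [-0.18  0.54  2.05  0.    0.55  1.21] op 0.5537622466252188
```

View pics/s1.png

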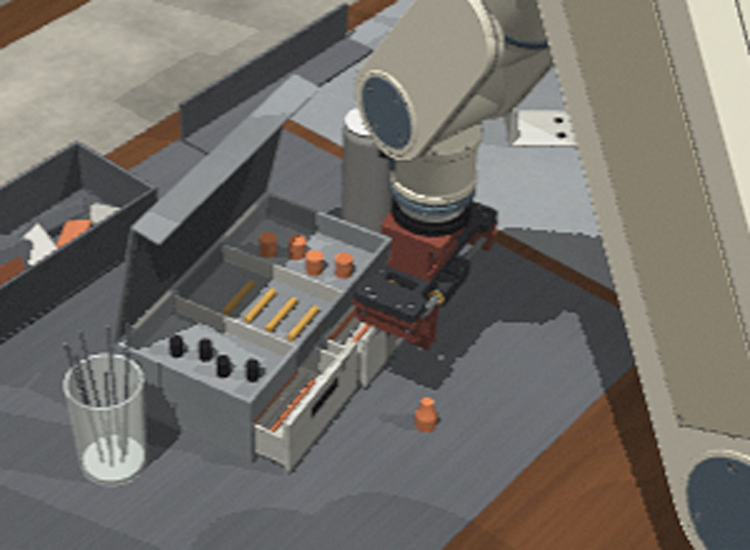

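The side view shows the closed fingers in front of the right drawer's face, near (425,345). The cup is clear at (427,415).

Request:
servo_tool(
  plan=[
    [[0.2,0,0],[0,0,0],1],
    [[0.2,0,0],[0,0,0],1],
    [[0.2,0,0],[0,0,0],1],
    [[0.2,0,0],[0,0,0],1],
    [[0.2,0,0],[0,0,0],1],
    [[0.2,0,0],[0,0,0],1],
    [[0.2,0,0],[0,0,0],1],
    [[0.2,0,0],[0,0,0],1],
    [[0,0,0],[0,0,0],1],
  ],
)

```text
time: 4.55
position: [518.9, -64.6, 38.7]
tcp_rot: [3.141, -0.002, 0.186]
force: [-0.4, -1.0, 0.2]
opening: 0.7
```

Request:
servo_tool(
  plan=[
    [[0.1,0,0],[0,0,0],1],
    [[0,0,0],[0,0,0],1],
  ],
)

```text
time: 4.75
position: [521.0, -64.2, 38.7]
tcp_rot: [3.141, -0.001, 0.185]
force: [0.9, 0.3, -0.3]
opening: 0.3
```

Request:
servo_tool(
  plan=[
    [[0.1,0,0],[0,0,0],1],
    [[0,0,0],[0,0,0],1],
  ],
)

```text
time: 4.95
position: [523.7, -63.6, 38.7]
tcp_rot: [3.142, -0.0, 0.185]
force: [-0.9, -0.1, -1.4]
opening: 0.1
```

Request:
servo_tool(
  plan=[
    [[0.1,0,0],[0,0,0],1],
    [[0.1,0,0],[0,0,0],1],
    [[0,0,0],[0,0,0],1],
  ],
)

```text
time: 5.25
position: [527.6, -62.6, 38.4]
tcp_rot: [-3.141, 0.004, 0.186]
force: [-8.3, -2.5, 4.2]
opening: 0.1
```

Request:
servo_tool(
  plan=[
    [[0.1,0,0],[0,0,0],1],
    [[0,0,0],[0,0,0],1],
  ],
)

```text
time: 5.45
position: [527.4, -62.3, 38.1]
tcp_rot: [-3.14, 0.01, 0.186]
force: [-16.5, -7.2, 11.0]
opening: 0.5
```

Request:
servo_tool(
  plan=[
    [[-0.6,0,0],[0,0,0],1],
    [[-0.6,0,0],[0,0,0],1],
    [[-0.6,0,0],[0,0,0],1],
    [[0,0,-0.8],[0,0,0],1],
    [[0,0,-0.8],[0,0,0],1],
    [[0,0,-0.8],[0,0,0],1],
    [[0,-0.9,0],[0,0,0],1],
    [[0,-0.9,0],[0,0,0],1],
    [[0,-0.9,0],[0,0,0],1],
    [[0,-0.9,0],[0,0,0],1],
    [[0,-0.9,0],[0,0,0],1],
    [[0,0,0],[0,0,0],1],
  ],
)

```text
time: 6.65
position: [454.5, 63.0, 110.9]
tcp_rot: [-3.141, -0.001, 0.188]
force: [-0.1, -0.1, -0.4]
opening: 0.3
```

```bash
python3 -c "
from h import *
loc()"
```

```text
t 6.65 local [458.4 -21.7 110.9] rot [-3.141e+00 -1.000e-03  1.880e-01] F [-0.1 -0.1 -0.4] q [0.11 0.38 2.07 0.   0.69 1.49] op 0.30529393966526575
```

Left drawer: descend, then push to the stop expected at local x ≈ 507.

Request:
servo_tool(
  plan=[
    [[0,0,0.8],[0,0,0],1],
    [[0,0,0.8],[0,0,0],1],
    [[0,0,0.8],[0,0,0],1],
    [[0,0,0],[0,0,0],1],
    [[0.2,0,0],[0,0,0],1],
    [[0.2,0,0],[0,0,0],1],
    [[0.2,0,0],[0,0,0],1],
    [[0.2,0,0],[0,0,0],1],
    [[0.2,0,0],[0,0,0],1],
    [[0.2,0,0],[0,0,0],1],
    [[0.2,0,0],[0,0,0],1],
    [[0,0,0],[0,0,0],1],
  ],
)

```text
time: 7.85
position: [497.1, 68.8, 38.8]
tcp_rot: [3.142, -0.002, 0.185]
force: [0.1, -0.1, 0.5]
opening: 0.6
```

Request:
servo_tool(
  plan=[
    [[0.1,0,0],[0,0,0],1],
    [[0.1,0,0],[0,0,0],1],
    [[0,0,0],[0,0,0],1],
  ],
)

```text
time: 8.15
position: [501.9, 69.8, 38.6]
tcp_rot: [-3.142, -0.0, 0.185]
force: [-1.4, 0.3, -1.2]
opening: 0.5
```

Request:
servo_tool(
  plan=[
    [[0.1,0,0],[0,0,0],1],
    [[0,0,0],[0,0,0],1],
  ],
)

```text
time: 8.35
position: [502.0, 69.8, 38.3]
tcp_rot: [-3.141, 0.005, 0.186]
force: [-6.8, -1.8, 5.3]
opening: 0.0
```

```bash
python3 -c "
from h import *
loc()"
```

```text
t 8.35 local [506.3 -23.7  38.3] rot [-3.141  0.005  0.186] F [-6.8 -1.8  5.3] q [ 0.11  0.57  1.98 -0.    0.59  1.5 ] op 0.039310287767400434
```

Request:
servo_tool(
  plan=[
    [[0.15,0,0],[0,0,0],1],
    [[0,0,0],[0,0,0],1],
  ],
)

```text
time: 8.55
position: [501.8, 70.0, 37.7]
tcp_rot: [-3.141, 0.014, 0.186]
force: [-20.0, -5.1, 14.0]
opening: 0.7
```

Request:
servo_tool(
  plan=[
    [[-0.7,0,0],[0,0,0],1],
    [[-0.7,0,0],[0,0,0],1],
    [[-0.7,0,0],[0,0,0],1],
    [[0,0,-1],[0,0,0],1],
    [[0,0,-1],[0,0,0],1],
    [[0,0,-1],[0,0,0],1],
    [[0,0.22,-1],[0,0,0],1],
    [[0,0.4,-1],[0,0,0],1],
    [[0,0.4,-1],[0,0,0],1],
    [[0,0.4,-1],[0,0,0],1],
    [[0,0.4,-1],[0,0,0],1],
    [[0,0.4,-1],[0,0,0],1],
  ],
)

```text
time: 9.75
position: [459.4, -6.5, 310.3]
tcp_rot: [3.141, -0.001, 0.185]
force: [0.7, -0.6, -0.3]
opening: 0.3
```

Request:
servo_tool(
  plan=[
    [[0,0,-1],[0,0,0],1],
    [[0,0,0],[0,0,0],1],
  ],
)

```text
time: 9.95
position: [461.7, -6.5, 342.9]
tcp_rot: [3.14, -0.008, 0.185]
force: [0.7, -0.6, 0.7]
opening: 0.7
```

```bash
python3 -c "
from h import *
loc()
im,d=manip.capture('side'); W=world('side',d).reshape(-1,3)
cv2.imwrite('pics/s2.png',cv2.resize(im[120:340,180:480],(750,550),interpolation=2))
W=W[np.isfinite(W).all(1)];c,n=np.cos(.185),np.sin(.185)
L=np.c_[c*W[:,0]+n*W[:,1],-n*W[:,0]+c*W[:,1],W[:,2]]
for y0,y1 in((-80,30),(-220,-100)):
  for z0,z1 in ((20,40),(40,62)):
    m=L[(L[:,1]>y0)&(L[:,1]<y1)&(L[:,2]>z0)&(L[:,2]<z1)&(L[:,0]>440)&(L[:,0]<560)];print(len(m),np.percentile(m[:,0],[5,50,95]))
for z in range(100,250,20):
  m=L[(abs(L[:,2]-z)<5)&(L[:,0]>600)&(L[:,0]<720)&(L[:,1]>-230)&(L[:,1]<50)];print(z,len(m),np.percentile(m[:,0],[5,50,95]) if len(m) else '')
"
```

```text
t 9.95 local [452.6 -91.3 342.9] rot [ 3.14  -0.008  0.185] F [ 0.7 -0.6  0.7] q [-0.04  0.05  1.86  0.    1.23  1.35] op 0.6670741711576027
132 [517.37939836 519.64665266 521.97722545]
233 [517.41290315 520.11978174 557.17536263]
119 [518.10630386 520.07790753 522.2424106 ]
215 [517.81473052 520.88475954 557.66477506]
100 124 [672.05672141 674.47267517 676.20904439]
120 133 [667.92861509 669.9710344  671.97776078]
140 140 [662.96227926 665.06141887 667.24657965]
160 134 [658.24208782 660.49786538 662.55895542]
180 145 [653.99993791 655.53875856 657.72296947]
200 30 [648.11464165 650.88521725 653.98386285]
220 18 [643.5421963  646.46834165 650.55570178]
240 604 [615.39375843 623.47634833 639.80425446]
```

View pics/s2.png

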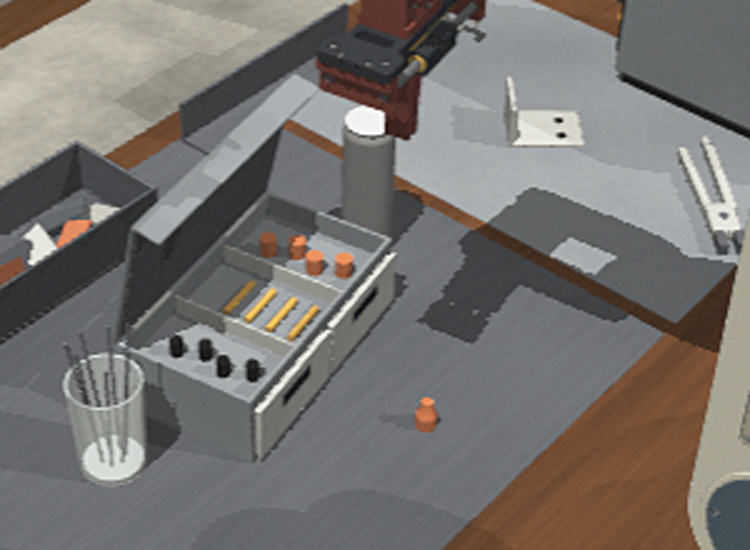

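The side view shows both fronts flush at (290,390) and (360,300). The face readings agree within 1 mm, and the cup is still in place at (427,415). The lid is still up, so I'll go over it to its outer side.

Request:
servo_tool(
  plan=[
    [[0.93,0,0],[0,0,0],1],
    [[0.93,0,0],[0,0,0],1],
    [[0.93,0,0],[0,0,0],1],
    [[0.93,0,0],[0,0,0],1],
    [[0.93,0,0],[0,0,0],1],
    [[0.93,0,0],[0,0,0],1],
    [[0.93,0,0],[0,0,0],1],
    [[0.93,0,0],[0,0,0],1],
    [[0.93,0,0],[0,0,0],1],
    [[0.93,0,0],[0,0,0],1],
    [[0,0,0],[0,0,0],1],
    [[0,0,0],[0,0,0],1],
  ],
)

```text
time: 11.2
position: [732.8, 45.6, 336.2]
tcp_rot: [-3.141, 0.003, 0.186]
force: [-0.1, 0.5, -0.2]
opening: 0.4
```

```bash
python3 -c "
from h import *
loc()"
```

```text
t 11.2 local [728.7 -90.  336.2] rot [-3.141e+00  3.000e-03  1.860e-01] F [-0.1  0.5 -0.2] q [ 0.05  0.51  1.25 -0.    1.39  1.43] op 0.42935456870292193
```

Request:
servo_tool(
  plan=[
    [[0,0,0.83],[0,0,0],1],
    [[0,0,0.83],[0,0,0],1],
    [[0,0,0.83],[0,0,0],1],
    [[0,0,0.83],[0,0,0],1],
    [[0,0,0.83],[0,0,0],1],
    [[0,0,0],[0,0,0],1],
    [[-0.45,0,0],[0,0,0],1],
    [[-0.45,0,0],[0,0,0],1],
    [[-0.45,0,0],[0,0,0],1],
    [[-0.45,0,0],[0,0,0],1],
    [[0,0,0],[0,0,0],1],
    [[0,0,0],[0,0,0],1],
  ],
)

```text
time: 12.4
position: [680.8, 35.4, 215.6]
tcp_rot: [3.141, -0.002, 0.185]
force: [-0.5, -0.3, -0.4]
opening: 0.5
```

```bash
python3 -c "
from h import *
loc()"
```

```text
t 12.4 local [675.7 -90.4 215.6] rot [ 3.141e+00 -2.000e-03  1.850e-01] F [-0.5 -0.3 -0.4] q [0.03 0.52 1.51 0.   1.11 1.42] op 0.5331011462428215
```

Request:
servo_tool(
  plan=[
    [[-0.4,0,0.1],[0,0,0],1],
    [[-0.32,0,0.1],[0,0,0],1],
    [[-0.32,0,0.1],[0,0,0],1],
    [[-0.32,0,0.1],[0,0,0],1],
    [[0,0,0],[0,0,0],1],
  ],
)

```text
time: 12.9
position: [638.6, 27.7, 201.5]
tcp_rot: [-3.141, 0.002, 0.185]
force: [-0.8, 0.7, -1.0]
opening: 0.4
```

Request:
servo_tool(
  plan=[
    [[-0.28,0,0.17],[0,0,0],1],
    [[-0.28,0,0.17],[0,0,0],1],
    [[-0.28,0,0.17],[0,0,0],1],
    [[-0.23,0,0.24],[0,0,0],1],
    [[-0.23,0,0.24],[0,0,0],1],
    [[-0.23,0,0.24],[0,0,0],1],
    [[0,0,0],[0,0,0],1],
  ],
)

```text
time: 13.6
position: [593.1, 19.3, 163.7]
tcp_rot: [-3.141, 0.003, 0.185]
force: [0.4, -0.0, -0.7]
opening: 0.2
```

```bash
python3 -c "
from h import *
loc()
im,d=manip.capture('side')
cv2.imwrite('pics/s3.png',cv2.resize(im[120:340,180:480],(750,550),interpolation=2))"
```

```text
t 13.6 local [586.6 -90.1 163.7] rot [-3.141e+00  3.000e-03  1.850e-01] F [ 0.4 -0.  -0.7] q [0.01 0.46 1.75 0.   0.94 1.4 ] op 0.16388850668160676
```

View pics/s3.png

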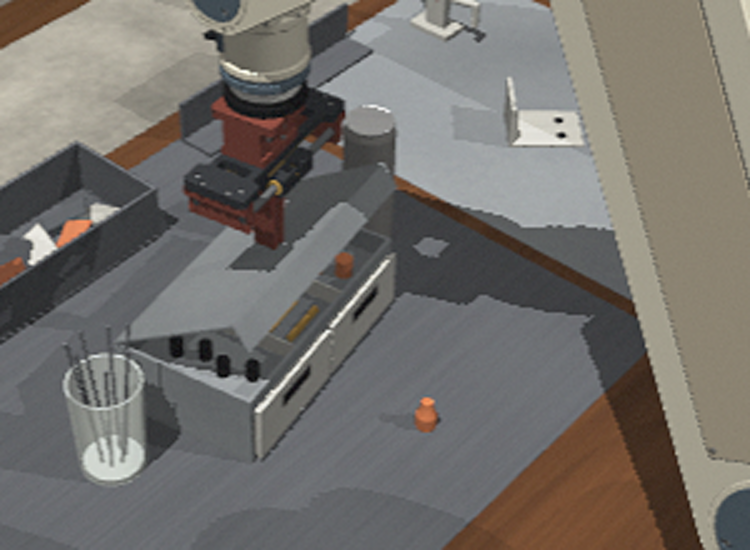

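The lid has followed the fingertips to about 0.6 rad; the fingertip is on its outer face at (268,245). I'll continue down the arc.

Request:
servo_tool(
  plan=[
    [[-0.12,0,0.22],[0,0,0],1],
    [[-0.12,0,0.22],[0,0,0],1],
    [[-0.12,0,0.22],[0,0,0],1],
    [[-0.09,0,0.25],[0,0,0],1],
    [[-0.09,0,0.25],[0,0,0],1],
    [[-0.09,0,0.25],[0,0,0],1],
    [[-0.04,0,0.2],[0,0,0],1],
    [[-0.04,0,0.2],[0,0,0],1],
    [[-0.04,0,0.2],[0,0,0],1],
    [[0,0,0],[0,0,0],1],
  ],
)

```text
time: 14.65
position: [572.3, 15.4, 104.0]
tcp_rot: [-3.141, 0.002, 0.185]
force: [0.4, -0.0, -0.0]
opening: 0.7
```

Request:
servo_tool(
  plan=[
    [[0,0,0.1],[0,0,0],1],
    [[0,0,0.05],[0,0,0],1],
    [[0,0,0],[0,0,0],1],
  ],
)

```text
time: 14.95
position: [573.0, 15.3, 100.4]
tcp_rot: [-3.142, 0.0, 0.185]
force: [0.3, -0.9, -0.2]
opening: 0.5
```

Request:
servo_tool(
  plan=[
    [[0,0,0.1],[0,0,0],1],
    [[0,0,0],[0,0,0],1],
  ],
)

```text
time: 15.15
position: [573.4, 15.3, 98.3]
tcp_rot: [3.141, -0.001, 0.185]
force: [-2.7, -0.3, 6.6]
opening: 0.3
```

Request:
servo_tool(
  plan=[
    [[0,0,0.1],[0,0,0],1],
    [[0,0,0],[0,0,0],1],
  ],
)

```text
time: 15.35
position: [573.5, 15.3, 98.0]
tcp_rot: [3.141, -0.001, 0.185]
force: [-10.7, -0.5, 34.7]
opening: 0.5
```

Request:
servo_tool(
  plan=[
    [[0,0,0.1],[0,0,0],1],
    [[0,0,0],[0,0,0],1],
    [[0,0,0],[0,0,0],1],
  ],
)

```text
time: 15.65
position: [573.6, 15.3, 97.8]
tcp_rot: [3.141, -0.002, 0.185]
force: [-20.8, -0.6, 62.3]
opening: 0.4
```

The stop is firm at TCP z 98 mm, the height expected with the lid shut. I'll retract and check.

Request:
servo_tool(
  plan=[
    [[0,0,-0.3],[0,0,0],1],
    [[0,0,-0.8],[0,0,0],1],
    [[0,0,-1],[0,0,0],1],
    [[0,0,-1],[0,0,0],1],
    [[0,0,-1],[0,0,0],1],
    [[0,0,-1],[0,0,0],1],
    [[0,0,-1],[0,0,0],1],
    [[0,0,-1],[0,0,0],1],
    [[0,0,-1],[0,0,0],1],
    [[0,0,0],[0,0,0],1],
    [[0,0,0],[0,0,0],1],
  ],
)

```text
time: 16.75
position: [573.1, 15.3, 334.7]
tcp_rot: [3.141, -0.001, 0.185]
force: [-0.8, 0.0, -0.8]
opening: 0.2
```

```bash
python3 -c "
from h import *
loc()
im,d=manip.capture('side'); W=world('side',d).reshape(-1,3)
cv2.imwrite('pics/s4.png',cv2.resize(im[120:340,180:480],(750,550),interpolation=2))
W=W[np.isfinite(W).all(1)];c,n=np.cos(.185),np.sin(.185)
L=np.c_[c*W[:,0]+n*W[:,1],-n*W[:,0]+c*W[:,1],W[:,2]]
for y0,y1 in((-80,30),(-220,-100)):
  m=L[(L[:,1]>y0)&(L[:,1]<y1)&(L[:,2]>20)&(L[:,2]<55)&(L[:,0]>440)&(L[:,0]<560)];print('face',len(m),np.percentile(m[:,0],[5,50,95]))
for x in range(520,680,25):
  m=L[(abs(L[:,0]-x)<8)&(L[:,2]<130)&(L[:,2]>60)&(L[:,1]>-210)&(L[:,1]<30)];print('lid z at',x,np.percentile(m[:,2],[10,50,90]).round(1) if len(m) else '')
"
```

```text
t 16.75 local [566.2 -90.4 334.7] rot [ 3.141e+00 -1.000e-03  1.850e-01] F [-0.8  0.  -0.8] q [0.01 0.24 1.64 0.   1.26 1.39] op 0.1884860922505824
face 187 [517.39135034 519.12526192 521.14330207]
face 170 [517.59980116 519.90164139 521.76836988]
lid z at 520 [67.9 89.4 93.7]
lid z at 545 [88.4 91.3 94. ]
lid z at 570 [87.9 91.3 94.1]
lid z at 595 [88.4 91.2 94.6]
lid z at 620 [88.1 91.4 94.1]
lid z at 645 [88.4 91.5 94.2]
lid z at 670 [88.8 91.4 93.8]
```

View pics/s4.png

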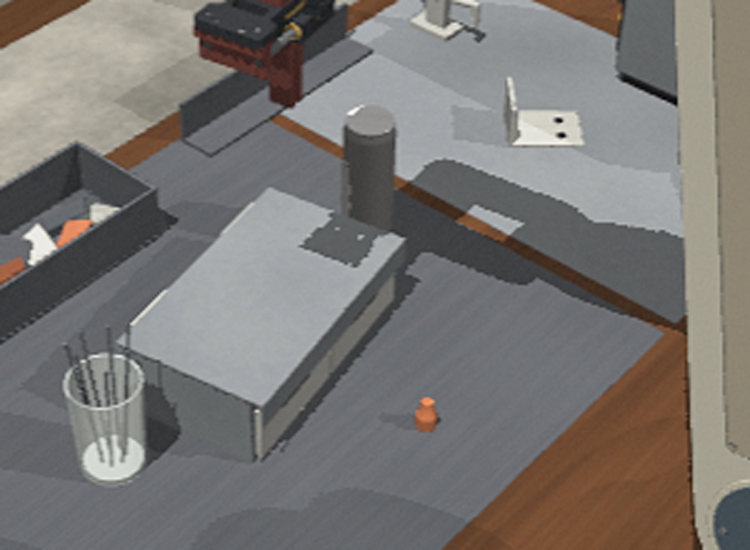

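The lid is level, at z ≈ 91 mm across its whole depth. Both fronts are home under the lip. The cup (427,415), can (368,170) and jar (105,420) are where they stood, so I'm handing in.

```bash
python3 -c "
from h import *
print(manip.job_done())"
```

```text
the job is handed in; nothing more can be done
None
```

The chest is closed up and the job is handed in, at about 17 s on the robot's clock. I pushed the right drawer home first, then the left, each with the closed fingers on its outer face. With both home I went over the lid and tipped it shut with the fingertips on its outer face.

**Drawers:** both stopped firmly where the chest's size says they should, at a TCP about 10 mm in front of the closed face. After the lid was shut, the two faces read within 1 mm of each other. Their depth reading was 2 to 3 mm further back than I had calculated, which is about the calibration error.

**Lid:** it reads level at about 91 mm from edge to hinge, against 90 mm expected. The last press down reached about 65 N at the wrist. That is below the 120 N limit, and only the fingertips were touching.

**Bystanders:** in the last picture the cup, can, jar and bracket look where they stood. The hammer, pliers and carton were outside that crop and I did not check them again; nothing in the moves went near them.

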